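Wedge the rocking drawer chest on the craft table

TASK

The little drawer chest on the craft table rocks because one of its feet is too short. Using only the fingertips, push the wooden wedge, thin end first, along the table under that foot until it sits snug and takes some of the weight, then press down gently but firmly on the top of the chest right above that foot to feel that it no longer rocks, pushing the wedge in a little more and pressing again if it still gives. Slide the wedge without picking it up, leave the chest level where it stands, and leave the glue, paint and tape alone.

Things in the scene. Friction and masses are not known exactly. Their poses are not given: they have to be found in the camera images.
- chest: Low white-painted wooden drawer chest, about 2 kg, 220 mm (x) by 300 mm (y), flat top 77 mm above the table, a green and a yellow drawer front on its +x face. Origin: centre of its base at table level, z up. Four square feet, 26 mm wide, 22 mm high, outer faces 6 mm inside the chest's sides. The pale foot at the +x, -y corner is short: it lacks the black pad that the other three have.
- short_foot (a point): Point on the table straight below the middle of the short foot (91, -131, 0 mm in chest axes). The foot hangs 4.5 to 9 mm above it, differently each time; this point does not tell the gap. Left alone the chest stands level on the other three feet; pressed with some 1 to 3 N above this foot it tips down by the gap.
- press_spot (a point): The point on the flat top of the chest straight above the short foot, where to press; 77 mm above the table when the chest stands level (chest axes).
- wedge: Loose solid wooden wedge, about 40 g, 130 mm long (x), 34 mm wide (y), flat below, top sloping evenly from 20 mm high at the thick end (-x) to 2 mm at the thin end (+x). Origin: centre of its underside. It lies flat on the table off the chest's -y side, thin end short of the short foot and pointing roughly at it (within 10 degrees of the chest's +y).
- wedge_tip (a point): Middle of the wedge's thin end, 1 mm above its underside (wedge axes). Nudged sideways at its thick end, the wedge turns about a point some 40 mm behind this one.
- wedge_butt (a point): Middle of the wedge's thick upright end face, 10 mm above its underside: the face to push on (wedge axes, x towards the thin end). Sliding freely it resists with less than 0.5 N; bound under the foot, with several N.
- glue: White glue bottle with an orange cap, 52 mm across and 120 mm tall, standing loose on the chest's top at the corner farthest from the short foot. Origin: centre of its underside. To be left standing there.
- paint: Small red paint jar with white lid, 52 mm across and 62 mm tall, standing on the table near the wedge. Origin: centre of its underside. To be left alone.
- tape: Yellow roll of tape lying flat, 68 mm across and 24 mm high, on the table near the wedge. Origin: centre of its underside. To be left alone.
There are look-alikes about, which are no part of the job. What is meant by the wedge is not blue, and is the smaller of those in its own colour.

How it is judged (in metres and radians):
On the way, in this order (a step that is already met when the one before it is completed fails the run):
1. the wedge has been pushed, thin end first, under the short foot and bears against it (horizontal distance between wedge_tip and short_foot below 0.065 m and contact force between wedge and chest above 0.3 N), for 0.2 s.
2. the chest, pressed with at least 4 N on top near the short foot, stays level, the wedge carrying the press (contact force between the fingers and chest above 4 N and contact force between wedge and chest above 3 N and horizontal distance between the grasp point and press_spot below 0.05 m and height (world z) of the grasp point above 0.07 m and angle between chest's own z axis and vertical below 0.013 rad), for 0.2 s.
At the end, for the whole second after the job is handed in: The wedge lies at rest with its thin end under the short foot (tip within 65 mm of the foot's middle) and bears on it with more than 0.3 N; the chest is level within 0.009 rad (the corner not jacked up by more than about 2 mm) and within 20 mm of where it stood, with the glue bottle upright on it (all of step 1 and angle between chest's own z axis and vertical below 0.009 rad and distance of chest from where it was at the start of the episode below 0.02 m and linear speed of each of chest, wedge below 0.01 m/s and angle between glue's own z axis and vertical below 0.1 rad); the robot touches nothing.
It fails at once if the wedge is picked up off the table (height (world z) of wedge_butt above 0.025 m or height (world z) of wedge_tip above 0.016 m).
It fails at once if the wedge is pinched or rammed (more than 30 N from the fingers) (contact force between the fingers and wedge above 30 N).
It fails at once if the chest is leaned on with more than 45 N (contact force between the fingers and chest above 45 N).
It fails at once if the chest is lifted, tipped up or shoved away (height (world z) of chest above 0.015 m or angle between chest's own z axis and vertical above 0.15 rad or distance of chest from where it was at the start of the episode above 0.03 m).
It fails at once if the glue, paint or tape is disturbed (distance of glue from where it was at the start of the episode above 0.03 m or distance of any of paint, tape from where it was at the start of the episode above 0.02 m or angle between glue's own z axis and vertical above 0.3 rad or angle between paint's own z axis and vertical above 0.2 rad).
It also fails if it takes over 64 s, if anything falls off the work surface, if the arm or the gripper's body presses on something with over 40 N, if the wrist force passes 120 N, or if a joint passes its speed limit or range.

ROBOT

A 7-joint arm with a two-finger parallel gripper is mounted at the origin on the work surface. World frame = base frame: x ahead of the robot, y to its left, z up, the work surface at z = 0. Lengths are in mm, angles in rad, forces in N, time in s.
With the tool pointing down it reaches from about 400 to 875 mm from the base axis. Payload 4.4 kg.
Tool frame: the origin (TCP) lies at the very end of the fingers, on their centre line; the grasp point (between the pads) lies 19 mm behind it; z points along the fingers, y is the direction in which the jaws open and shut (so a half turn about z gives the same grasp; the last joint's range is limited). The gripper opens to 85 mm and grips with 20 to 120 N. Pads are 22 mm wide; open, the fingers measure 114 mm over their backs; the gripper's body (76 mm by 85 mm) begins 54 mm behind the grasp point. The pads swing forward as they close: fully open they stand 13 mm farther back than shut.
Start: joints at [1.113, 0.628, 0.038, 1.517, -0.027, 0.996, -0.02], TCP at [248.232, -600.748, 231.313] pointing down, gripper open.
Joint ranges: [-3.06, 3.06], [-0.37, 2.12], [-1.25, 1.32], [0.18, 2.47], [-1.1, 4.24], [0.23, 1.98], [-2.94, 2.94]. Speed limits (rad/s): [2.57, 2.57, 3.14, 3.14, 3.14, 3.14, 3.14].

INTERFACE

Orientations are given as [roll, pitch, yaw] about the fixed x, y, z axes, in that order (R = Rz(yaw) Ry(pitch) Rx(roll)).
In Python, from cell import read_state, get_image, calibration, finish_job gives the robot as it stands. The module is installed in compiled form; this text tells all that it offers.
- The arm moves only by the tool apply_moves, never from a script. Its argument "increments" is a list of rows, each an object of numbers: "tx", "ty", "tz": the shift along the world's x, y, z in m; "rx", "ry", "rz": the turn, a rotation vector about the world's x, y, z in units of 5 degrees (1.0 is 5 degrees); "claw": the finger opening in m, from 0 to 0.0854. In form: [{"tx": .., "ty": .., "tz": .., "rx": .., "ry": .., "rz": .., "claw": ..}, ...]. A call has 1 to 12 rows; each row is the pose to reach, as a shift and turn from the pose commanded when the call began; what a row does not reach only later rows make up. A row lasts 1/10 s, in which the tool goes at most 50 mm and 8.59 degrees, less where a joint would pass 70% of its speed; a pose out of reach is approached as far as the arm can. A call with a gripper value outside its range is refused whole. The fingers move at their own pace and stop on an object; the grip force is fixed at half the most. Time passes only in rows, so rows that repeat a pose let the fingers close. It gives the time, the measured TCP pose, the force and the opening at its end, in the units of the state.
- read_state(): the state, without advancing time (a new reading comes with each control period).
- get_image(name): name is "side" or "top" or "wrist"; returns the picture (400x640x3 uint8, red, green, blue); there is no depth.
- calibration(name): a dict with "camera_matrix" (3x3 intrinsics, pixels), "distortion" ([k1, k2, p1, p2, k3] as OpenCV has them; the pictures are not rectified), "origin" and "attitude" of the camera in the world. Camera axes: x right, y up, looking along -z (the intrinsics and any distortion apply to the point x, -y, -z); pixel columns grow to the right and rows downward; lengths in mm; the calibration is good to about 2 mm. A picture is of the moment at which its call begins: read the wrist's pose just before it. calibration takes no time and is no camera call; for the wrist camera it gives the pose at the moment of the call.
- finish_job(): hands the job in, once; it reports no verdict.
The state is a dict: "clock": time; "qpos": joint angles; "qd": joint speeds; "tau": joint torques, N m; "eef_pos": TCP position; "tool_rot": TCP orientation; "force": force on the tool from outside, world axes, zero at the start; "torque": the same for the moment, N m; "width": finger opening in mm.
Only numpy, scipy, OpenCV 4.12 (cv2) and the standard library are available. Lean on these libraries where they do the work, as an engineer would, in place of code of your own. Each camera call takes 0.05 s, during which the arm holds its last target. There are 200 camera calls.

## Working session

There is one attempt and no reset: what is moved stays moved. The work goes in short steps, Python scripts to look and compute and a tool call to move; the robot and the scene stay as the last step left them, time stands still between calls to the robot, and variables do not carry over. Pictures are saved under pics/ and viewed, about 8 in all and at most 12, crops included, and the job is handed in when it is done.

Besides the shell and the picture viewer there is one more tool, called as name(argument=value, ...) on one line, values as JSON. apply_moves: Moves the arm, as the interface text tells. Its arguments: {"type":"object","properties":{"increments":{"type":"array"}},"required":["increments"]}

```bash
mkdir -p pics; cat > h.py <<'E'
import numpy as np, cv2
from cell import read_state, get_image, calibration, finish_job
from scipy.spatial.transform import Rotation as Ro
def Rm(a):
    a=np.array(a,float)
    return a if a.shape==(3,3) else Ro.from_euler('xyz',a).as_matrix()
def ray(c,px):
    K=np.array(c['camera_matrix'],float);D=np.array(c['distortion'],float)
    u=cv2.undistortPoints(np.array(px,float).reshape(-1,1,2),K,D).reshape(-1,2)
    d=np.c_[u[:,0],-u[:,1],-np.ones(len(u))]@Rm(c['attitude']).T
    return np.array(c['origin'],float),d
def at_z(c,px,z):
    o,d=ray(c,px); return o+d*((z-o[2])/d[:,2])[:,None]
def proj(c,P):
    K=np.array(c['camera_matrix'],float);D=np.array(c['distortion'],float)
    p=(np.array(P,float).reshape(-1,3)-np.array(c['origin']))@Rm(c['attitude'])
    p=p*[1,-1,-1]
    return cv2.projectPoints(p,np.zeros(3),np.zeros(3),K,D)[0].reshape(-1,2)
def save(n,im): cv2.imwrite('pics/'+n+'.png',im[...,::-1])
E
python3 - <<'E'
from h import *
for n in ('top','side'):
    print(n,calibration(n)); im=get_image(n); np.save(n+'0.npy',im); save(n+'0',im)
print(read_state())
E
```

```text
top {'camera_matrix': array([[405.38594279,   0.        , 323.37600563],
       [  0.        , 405.38594279, 196.89510413],
       [  0.        ,   0.        ,   1.        ]]), 'distortion': array([0.03595597, 0.        , 0.        , 0.        , 0.        ]), 'origin': array([ 439.87987313,   11.46527679, 1009.68815173]), 'attitude': array([ 0.09502134,  0.00395737, -1.56979333])}
side {'camera_matrix': array([[391.35045134,   0.        , 313.53380632],
       [  0.        , 391.35045134, 198.15009433],
       [  0.        ,   0.        ,   1.        ]]), 'distortion': array([0.01987509, 0.        , 0.        , 0.        , 0.        ]), 'origin': array([ 275.99373946, -538.25612543,  789.16174954]), 'attitude': array([ 0.69950426,  0.00558618, -0.42284202])}
{'clock': 0.1, 'qpos': array([ 1.11317946,  0.62922895,  0.03843359,  1.51829179, -0.0269822 ,
        0.99631459, -0.01998511]), 'qd': array([-0.00067868, -0.00139446,  0.00021376, -0.00177307,  0.00036918,
       -0.00124872,  0.00105239]), 'tau': array([ 2.24062176e-03, -5.64527643e+01,  1.22993454e+00, -1.93969882e+01,
        1.11818526e-02,  5.48079508e-03,  3.23261213e-05]), 'eef_pos': array([ 248.02325372, -600.19640029,  230.48924595]), 'tool_rot': array([-3.13986781e+00,  2.51189749e-05,  3.91849960e-01]), 'force': array([-0.61788146, -0.25523029, -0.52641393]), 'torque': array([-0.00201045,  0.00803153,  0.04116985]), 'width': 85.36496445625147}
```

View pics/top0.png

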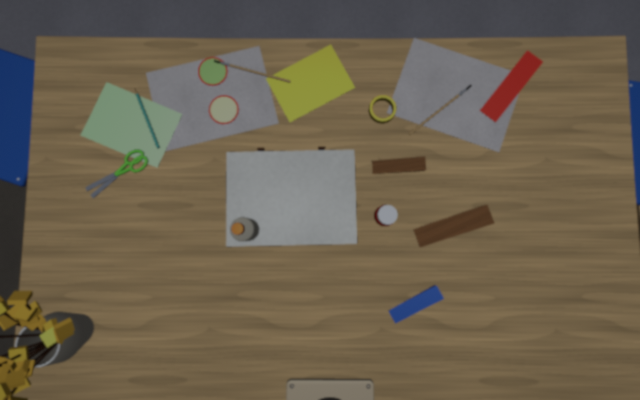

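View pics/side0.png

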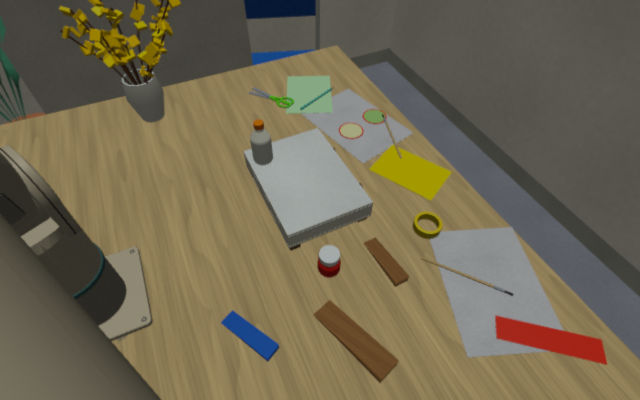

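```bash
python3 - <<'E'
from h import *
for n in('top','side'):
    c=calibration(n); print(n,proj(c,[[248,-600,231],[0,0,0],[500,0,0],[500,-300,0]]))
c=calibration('top')
print(at_z(c,[[226,153],[355,150],[357,243],[226,246]],77))
print(at_z(c,[[399,165],[387,214],[383,108],[454,226],[416,304]],10))
t=np.load('top0.npy')[90:250,330:510]; s=np.load('side0.npy')[190:390,270:450]
a=cv2.resize(t,None,fx=3.6,fy=3.6,interpolation=3)[:576,:]; b=cv2.resize(s,None,fx=2.88,fy=2.88,interpolation=3)
t=cv2.resize(np.load('top0.npy')[140:190,345:445],(800,400)[:2],interpolation=3)
s=cv2.resize(np.load('side0.npy')[195:300,280:420],(800,600),interpolation=3)
save('ct',t); save('cs',s)
E
```

```text
top [[662.79723328 343.45680408]
 [329.76624973 423.96181798]
 [329.60128411 211.31607881]
 [450.52082266 211.45927346]]
side [[316.58913859 627.47487917]
 [ 96.13435012 300.71552366]
 [308.66120984 223.02552087]
 [367.77004141 330.72452632]]
[[631.44093951 242.40031082  77.        ]
 [638.79191441 -58.4732113   77.        ]
 [423.03486402 -61.66011044  77.        ]
 [416.10893427 237.26094912  77.        ]]
[[ 615.06388997 -172.73678103   10.        ]
 [ 492.92566915 -141.26002603   10.        ]
 [ 760.47264197 -134.63932767   10.        ]
 [ 463.78936246 -304.29963341   10.        ]
 [ 276.64394849 -207.41552183   10.        ]]
```

View pics/ct.png

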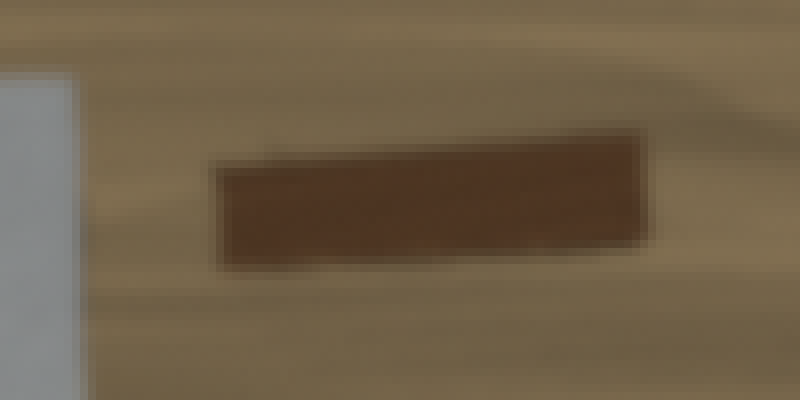

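View pics/cs.png

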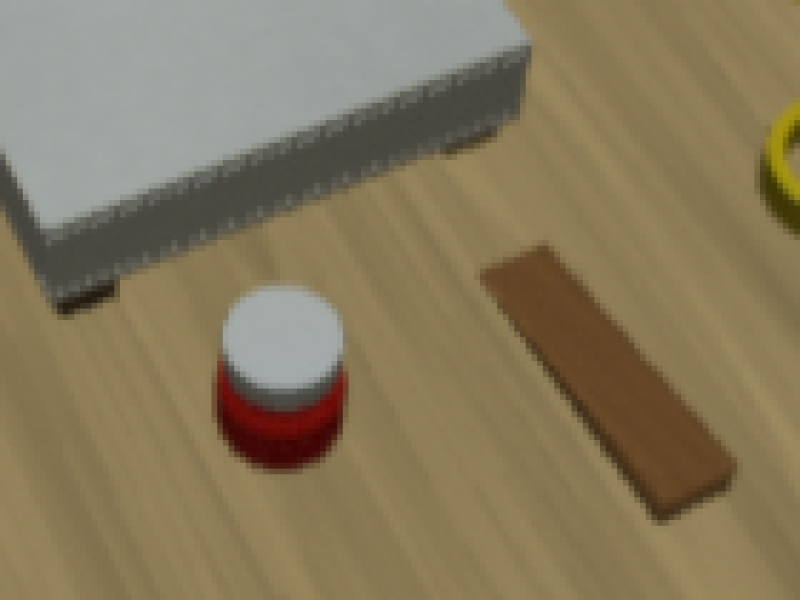

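The two crops show the small brown wedge. In the full top image its thin end is at (372, 161)-(372.4, 174) and its thick end at (425.4, 156.6)-(425.6, 170.8). The look-alikes are the larger brown wedge (454, 226), the blue one (416, 304) and the red bar (512, 87). I pick the one at (399, 165), which lies next to the jar and tape and points at the +x/-y foot.

```bash
python3 - <<'E'
from h import *
c=calibration('top');t=np.load('top0.npy').astype(int)
m=((t.min(2)>105)&(abs(t[...,0]-t[...,2])<30)).astype(np.uint8); m[:140]=0;m[260:]=0;m[:,:215]=0;m[:,365:]=0
cn=max(cv2.findContours(m,0,1)[0],key=cv2.contourArea)
pw=at_z(c,cn.reshape(-1,2)+0.0,77)[:,:2].astype(np.float32)
print('chest rect',cv2.minAreaRect(pw))
# edge fits
r=cv2.approxPolyDP(cn,6,True).reshape(-1,2);print(r, at_z(c,r,77)[:,:2])
w=at_z(c,[[372,160.6],[372.4,174]],2); b=at_z(c,[[425.4,156.6],[425.6,170.8]],20)
print(w,b); T=w.mean(0)[:2];B=b.mean(0)[:2];d=T-B
print('tip',T,'butt',B,'len',np.linalg.norm(d),'heading deg',np.degrees(np.arctan2(d[1],d[0])))
# side view check
cs=calibration('side')
f=np.array([[480,275],[547,245]])*[140/800,105/600]+[280,195]
g=np.array([[660,510],[735,465]])*[140/800,105/600]+[280,195]
w=at_z(cs,f,2);b=at_z(cs,g,20);print(w,b);T=w.mean(0)[:2];B=b.mean(0)[:2];d=T-B
print('side tip',T,'butt',B,np.linalg.norm(d),np.degrees(np.arctan2(d[1],d[0])))
k=np.array([[45,235],[530,45]])*[140/800,105/600]+[280,195];print('side chest corners',at_z(cs,k,77))
p=np.array([[282,340]])*[140/800,105/600]+[280,195];print('paint side',at_z(cs,p,62), 'top',at_z(c,[[387.5,214.5]],62))
E
```

```text
chest rect ((528.3477783203125, 90.7497787475586), (220.4089813232422, 298.7838439941406), 1.2357687950134277)
[[353 150]
 [227 152]
 [226 245]
 [355 243]] [[638.79414248 -53.80727009]
 [633.81093231 240.12723297]
 [418.37248211 237.31939321]
 [423.02698025 -57.09541429]]
[[ 627.70005059 -106.66227018    2.        ]
 [ 593.66934695 -107.33226899    2.        ]] [[ 634.21296501 -236.10545066   20.        ]
 [ 598.82054321 -235.8390551    20.        ]]
tip [ 610.68469877 -106.99726958] butt [ 616.51675411 -235.97225288] len 129.10677436060556 heading deg 92.5890655619469
[[ 595.97890138 -110.81780196    2.        ]
 [ 629.10923783 -109.24193617    2.        ]] [[ 599.07574347 -241.51728379   20.        ]
 [ 635.37902215 -237.04484141   20.        ]]
side tip [ 612.5440696  -110.02986907] butt [ 617.22738281 -239.2810626 ] 129.33601374473443 92.07515870901554
side chest corners [[422.1320287  -66.28505009  77.        ]
 [638.98998594 -61.10743387  77.        ]]
paint side [[ 489.11502756 -138.16800278   62.        ]] top [[ 488.99996317 -134.46378988   62.        ]]
```

apply_moves(increments=[{"tx": 0.02, "ty": 0.025, "tz": 0, "rz": -0.5, "claw": 0}, {"tx": 0.05, "ty": 0.06, "tz": 0, "rz": -1.2, "claw": 0}, {"tx": 0.08, "ty": 0.1, "tz": 0, "rz": -2, "claw": 0}, {"tx": 0.11, "ty": 0.14, "tz": 0, "rz": -2.8, "claw": 0}, {"tx": 0.14, "ty": 0.18, "tz": 0, "rz": -3.5, "claw": 0}, {"tx": 0.17, "ty": 0.22, "tz": 0, "rz": -4.2, "claw": 0}, {"tx": 0.2, "ty": 0.26, "tz": 0, "rz": -4.2, "claw": 0}, {"tx": 0.23, "ty": 0.3, "tz": -0.02, "rz": -4.2, "claw": 0}, {"tx": 0.26, "ty": 0.34, "tz": -0.05, "rz": -4.2, "claw": 0}, {"tx": 0.29, "ty": 0.375, "tz": -0.07, "rz": -4.2, "claw": 0}, {"tx": 0.305, "ty": 0.4, "tz": -0.09, "rz": -4.2, "claw": 0}, {"tx": 0.312, "ty": 0.41, "tz": -0.1, "rz": -4.2, "claw": 0}])

```text
$.increments[0]: bad value
```

```bash
python3 - <<'E'
from h import *
s=read_state();print(s['clock'],s['eef_pos'],s['tool_rot'],s['force'],s['width'])
c=calibration('wrist');im=get_image('wrist');np.save('w1.npy',im);save('w1',im);print(c)
print(proj(c,[[622,-39,0],[638.8,-58,77],[611.5,-108.5,2],[617,-237.5,10]]))
E
```

```text
0.1 [ 248.02325372 -600.19640029  230.48924595] [-3.13986781e+00  2.51189749e-05  3.91849960e-01] [-0.61788146 -0.25523029 -0.52641393] 85.36496445625147
{'camera_matrix': array([[322.92396588,   0.        , 319.57048877],
       [  0.        , 322.92396588, 201.26738375],
       [  0.        ,   0.        ,   1.        ]]), 'distortion': array([-0.0267499,  0.       ,  0.       ,  0.       ,  0.       ]), 'origin': array([ 308.44454644, -575.33071283,  372.1922321 ]), 'attitude': array([-0.26039088,  0.00195182, -1.17772631])}
[[ -79.37996571 -410.46256193]
 [ -56.4434264  -401.74427792]
 [ -26.88521373 -392.36522559]
 [  95.98026214 -370.2797535 ]]
```

View pics/w1.png

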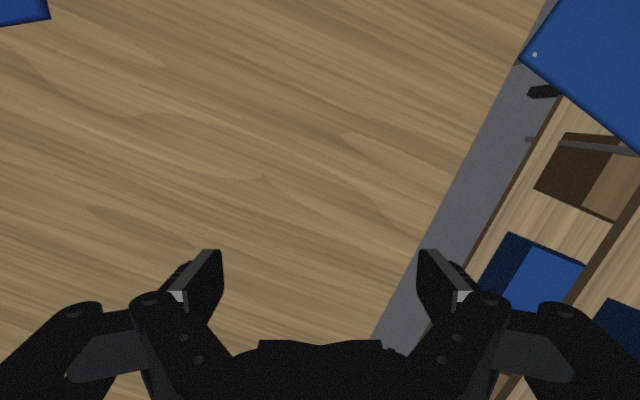

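The wrist picture shows only empty table (the move was refused). Retrying with every field filled.

apply_moves(increments=[{"tx": 0.02, "ty": 0.025, "tz": 0, "rx": 0, "ry": 0, "rz": -0.5, "claw": 0}, {"tx": 0.05, "ty": 0.06, "tz": 0, "rx": 0, "ry": 0, "rz": -1.2, "claw": 0}, {"tx": 0.08, "ty": 0.1, "tz": 0, "rx": 0, "ry": 0, "rz": -2, "claw": 0}, {"tx": 0.11, "ty": 0.14, "tz": 0, "rx": 0, "ry": 0, "rz": -2.8, "claw": 0}, {"tx": 0.14, "ty": 0.18, "tz": 0, "rx": 0, "ry": 0, "rz": -3.5, "claw": 0}, {"tx": 0.17, "ty": 0.22, "tz": 0, "rx": 0, "ry": 0, "rz": -4.2, "claw": 0}, {"tx": 0.2, "ty": 0.26, "tz": 0, "rx": 0, "ry": 0, "rz": -4.2, "claw": 0}, {"tx": 0.23, "ty": 0.3, "tz": -0.02, "rx": 0, "ry": 0, "rz": -4.2, "claw": 0}, {"tx": 0.26, "ty": 0.34, "tz": -0.05, "rx": 0, "ry": 0, "rz": -4.2, "claw": 0}, {"tx": 0.29, "ty": 0.375, "tz": -0.07, "rx": 0, "ry": 0, "rz": -4.2, "claw": 0}, {"tx": 0.305, "ty": 0.4, "tz": -0.09, "rx": 0, "ry": 0, "rz": -4.2, "claw": 0}, {"tx": 0.312, "ty": 0.41, "tz": -0.1, "rx": 0, "ry": 0, "rz": -4.2, "claw": 0}])

```text
clock: 1.35
eef_pos: [561.8, -184.0, 128.6]
tool_rot: [-3.137, 0.002, 0.033]
force: [-0.7, 1.0, 0.6]
width: 0.2
```

```bash
python3 - <<'E'
from h import *
s=read_state();print(s['clock'],s['eef_pos'],s['tool_rot'],s['force'],s['width'])
c=calibration('wrist');im=get_image('wrist');np.save('w1.npy',im);print(c['origin'],c['attitude'])
np.save('w1c.npy',c,allow_pickle=True)
v=im.copy()
for p in proj(c,[[622,-39,0],[638.8,-58,77],[611.5,-108.5,2],[617,-237.5,20]]): 
    print(p); cv2.circle(v,tuple(int(x) for x in p),3,(255,0,255),1)
save('w2',v)
E
```

```text
1.35 [ 561.82240117 -184.02869817  128.64247072] [-3.13706103e+00  1.86028044e-03  3.27007846e-02] [-0.7038964   0.9554812   0.62817506] 0.15605357894514674
[ 627.31740758 -182.26913643  270.19445327] [-0.26242637  0.00492243 -1.53682841]
[146.04650853 115.93930384]
[106.24082049  87.64236558]
[230.2411209  131.67939263]
[393.43207046 131.37504977]
```

View pics/w2.png

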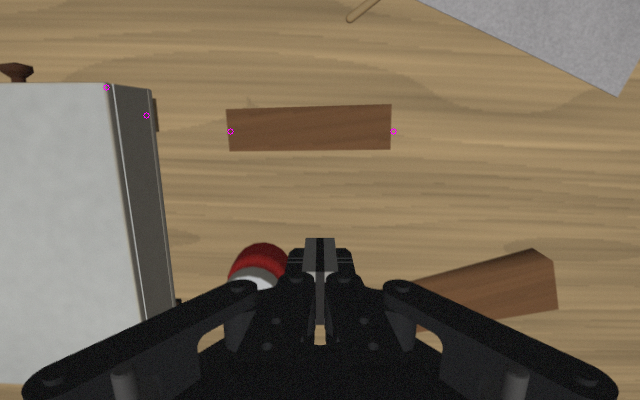

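```bash
python3 - <<'E'
from h import *
c=np.load('w1c.npy',allow_pickle=True).item()
w=at_z(c,[[226,109.5],[229.5,151]],2);b=at_z(c,[[391,104.5],[391,149.5]],20);print(w,b)
T=w.mean(0)[:2];B=b.mean(0)[:2];d=T-B;print(T,B,np.linalg.norm(d),np.degrees(np.arctan2(d[1],d[0])))
print('corner top',at_z(c,[[107,84]],77),'edge low',at_z(c,[[152,90],[175,300]],22),'foot',at_z(c,[[155,98],[158.5,131]],8))
print('edge top',at_z(c,[[113,95],[130,250]],77))
E
```

```text
[[ 628.91371612 -105.67499767    2.        ]
 [ 595.74875362 -107.32926195    2.        ]] [[ 636.51462285 -233.9196576    20.        ]
 [ 603.28443549 -236.87097139   20.        ]]
[ 612.33123487 -106.50212981] [ 619.89952917 -235.39531449] 129.11518940738372 93.36041040177126
corner top [[640.80983141 -58.69854796  77.        ]] edge low [[641.18740982 -56.94256011  22.        ]
 [466.5779483  -59.66542146  22.        ]] foot [[636.03477476 -51.71026344   8.        ]
 [610.66544817 -52.23509779   8.        ]]
edge top [[634.8174688  -61.49673373  77.        ]
 [538.03121688 -60.19743219  77.        ]]
```

apply_moves(increments=[{"tx": 0, "ty": 0.003, "tz": -0.01, "rx": 0, "ry": 0, "rz": -0.1, "claw": 0}, {"tx": 0, "ty": 0.003, "tz": -0.03, "rx": 0, "ry": 0, "rz": -0.1, "claw": 0}, {"tx": 0, "ty": 0.003, "tz": -0.055, "rx": 0, "ry": 0, "rz": -0.1, "claw": 0}, {"tx": 0, "ty": 0.003, "tz": -0.08, "rx": 0, "ry": 0, "rz": -0.1, "claw": 0}, {"tx": 0, "ty": 0.003, "tz": -0.1, "rx": 0, "ry": 0, "rz": -0.1, "claw": 0}, {"tx": 0, "ty": 0.003, "tz": -0.115, "rx": 0, "ry": 0, "rz": -0.1, "claw": 0}, {"tx": 0, "ty": 0.003, "tz": -0.123, "rx": 0, "ry": 0, "rz": -0.1, "claw": 0}, {"tx": 0, "ty": 0.003, "tz": -0.125, "rx": 0, "ry": 0, "rz": -0.1, "claw": 0}, {"tx": 0, "ty": 0.003, "tz": -0.125, "rx": 0, "ry": 0, "rz": -0.1, "claw": 0}])

```text
clock: 2.3
eef_pos: [560.4, -188.4, 6.7]
tool_rot: [3.141, -0.001, 0.016]
force: [0.1, -0.5, -0.1]
width: 0.0
```

apply_moves(increments=[{"tx": 0.008, "ty": 0, "tz": 0, "rx": 0, "ry": 0, "rz": 0, "claw": 0}, {"tx": 0.016, "ty": 0, "tz": 0, "rx": 0, "ry": 0, "rz": 0, "claw": 0}, {"tx": 0.022, "ty": 0, "tz": 0, "rx": 0, "ry": 0, "rz": 0, "claw": 0}, {"tx": 0.025, "ty": 0, "tz": 0, "rx": 0, "ry": 0, "rz": 0, "claw": 0}, {"tx": 0.027, "ty": 0, "tz": 0, "rx": 0, "ry": 0, "rz": 0, "claw": 0}, {"tx": 0.029, "ty": 0, "tz": 0, "rx": 0, "ry": 0, "rz": 0, "claw": 0}, {"tx": 0.031, "ty": 0, "tz": 0, "rx": 0, "ry": 0, "rz": 0, "claw": 0}, {"tx": 0.033, "ty": 0, "tz": 0, "rx": 0, "ry": 0, "rz": 0, "claw": 0}, {"tx": 0.035, "ty": 0, "tz": 0, "rx": 0, "ry": 0, "rz": 0, "claw": 0}, {"tx": 0.0365, "ty": 0, "tz": 0, "rx": 0, "ry": 0, "rz": 0, "claw": 0}, {"tx": 0.0375, "ty": 0, "tz": 0, "rx": 0, "ry": 0, "rz": 0, "claw": 0}, {"tx": 0.0375, "ty": 0, "tz": 0, "rx": 0, "ry": 0, "rz": 0, "claw": 0}])

```text
clock: 3.5
eef_pos: [597.9, -187.7, 6.3]
tool_rot: [3.142, -0.0, 0.017]
force: [0.1, 0.1, -0.8]
width: -0.1
```

```bash
python3 - <<'E'
from h import *
s=read_state();print(s['eef_pos'],s['force'])
np.save('t1.npy',get_image('top'));s=get_image('side');np.save('s1.npy',s)
save('cs2',cv2.resize(s[195:300,280:420],(800,600),interpolation=3))
E
```

```text
[ 597.90912843 -187.71436657    6.32821434] [ 0.05435528  0.11228512 -0.81963226]
```

View pics/cs2.png

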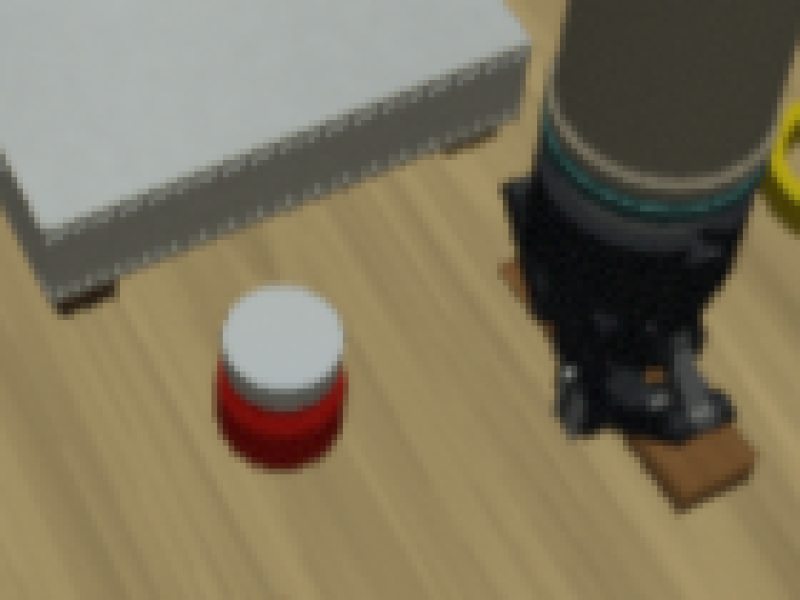

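The wedge followed the finger and the jar is untouched. Backing off and rising to look.

apply_moves(increments=[{"tx": -0.01, "ty": 0, "tz": 0, "rx": 0, "ry": 0, "rz": 0, "claw": 0}, {"tx": -0.025, "ty": 0, "tz": 0.01, "rx": 0, "ry": 0, "rz": 0, "claw": 0}, {"tx": -0.035, "ty": -0.01, "tz": 0.035, "rx": 0, "ry": 0, "rz": 0, "claw": 0}, {"tx": -0.035, "ty": -0.02, "tz": 0.06, "rx": 0, "ry": 0, "rz": 0, "claw": 0}, {"tx": -0.035, "ty": -0.03, "tz": 0.09, "rx": 0, "ry": 0, "rz": 0, "claw": 0}, {"tx": -0.035, "ty": -0.03, "tz": 0.115, "rx": 0, "ry": 0, "rz": 0, "claw": 0}, {"tx": -0.035, "ty": -0.03, "tz": 0.125, "rx": 0, "ry": 0, "rz": 0, "claw": 0}, {"tx": -0.035, "ty": -0.03, "tz": 0.125, "rx": 0, "ry": 0, "rz": 0, "claw": 0}, {"tx": -0.035, "ty": -0.03, "tz": 0.125, "rx": 0, "ry": 0, "rz": 0, "claw": 0}])

```text
clock: 4.5
eef_pos: [561.8, -217.0, 130.3]
tool_rot: [-3.141, 0.002, 0.017]
force: [0.5, 0.3, -1.2]
width: 0.1
```

```bash
cat >> h.py <<'E'
def wedge(im,c,view=None):
    """fit the small brown wedge in a wrist picture: reprojection of its top outline, by optimisation on mask corners"""
    a=im.astype(int); m=((a[...,0]-a[...,2]>25)&(a.max(2)<135)&(a.max(2)>50)).astype(np.uint8)
    m=cv2.morphologyEx(m,cv2.MORPH_OPEN,np.ones((5,5)))
    best=None
    for cn in cv2.findContours(m,0,1)[0]:
        A=cv2.contourArea(cn)
        if A>2500:
            r=cv2.minAreaRect(cn); print('blob',np.round(r[0],1),np.round(r[1],1),round(r[2],1),A,np.round(cv2.boxPoints(r),1).tolist())
E
python3 - <<'E'
from h import *
s=read_state();print(s['eef_pos'],s['force'])
c=calibration('wrist');im=get_image('wrist');np.save('w3.npy',im);np.save('w3c.npy',c,allow_pickle=True)
wedge(im,c); save('w3',im[40:240,60:460].repeat(2,0).repeat(2,1))
E
```

```text
[ 561.83832934 -216.99014048  130.2918663 ] [ 0.51634398  0.26610087 -1.15471854]
blob [442.7 287.4] [ 62.9 152.2] 80.0 5254.5 [[362.29998779296875, 269.70001220703125], [512.2000122070312, 243.1999969482422], [523.0999755859375, 305.1000061035156], [373.20001220703125, 331.6000061035156]]
blob [265.5 116.1] [ 46.7 163.4] 86.8 7088.5 [[182.60000610351562, 97.30000305175781], [345.79998779296875, 88.19999694824219], [348.3999938964844, 134.89999389648438], [185.1999969482422, 143.89999389648438]]
```

View pics/w3.png

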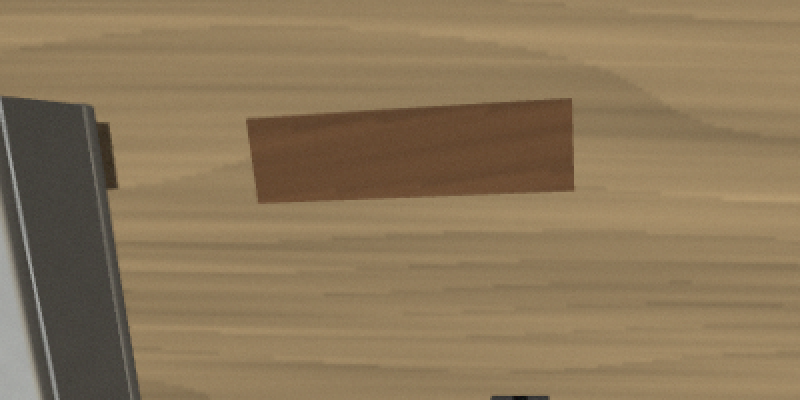

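```bash
python3 - <<'E'
from h import *
c=np.load('w3c.npy',allow_pickle=True).item()
f=lambda q:np.array(q)/2+[60,40]
w=at_z(c,f([[247,119],[259,203]]),2);b=at_z(c,f([[571,98],[574,191]]),20);print(w,b)
T=w.mean(0)[:2];B=b.mean(0)[:2];d=T-B;print(T,B,np.linalg.norm(d),np.degrees(np.arctan2(d[1],d[0])))
print('foot',at_z(c,f([[109,122],[117,188]]),7))
E
```

```text
[[ 637.5745259  -105.81291526    2.        ]
 [ 604.20801649 -107.97612255    2.        ]] [[ 646.233899   -234.29963818   20.        ]
 [ 612.34652596 -236.73704179   20.        ]]
[ 620.89127119 -106.89451891] [ 629.29021248 -235.51833998] 128.89774848081873 93.73602390500471
foot [[635.71525488 -52.25569492   7.        ]
 [609.90376799 -52.00663131   7.        ]]
```

The wedge sits at tip (621, -107), heading about 93°, nearly in line with the foot (x 610-636, near face y = -52). I go behind the butt with the finger face at about 91°. It touches the -x side of the butt first, which turns the wedge square.

apply_moves(increments=[{"tx": 0.015, "ty": -0.015, "tz": 0, "rx": 0, "ry": 0, "rz": 0, "claw": 0}, {"tx": 0.035, "ty": -0.035, "tz": -0.005, "rx": 0, "ry": 0, "rz": 0, "claw": 0}, {"tx": 0.055, "ty": -0.05, "tz": -0.02, "rx": 0, "ry": 0, "rz": 0, "claw": 0}, {"tx": 0.066, "ty": -0.057, "tz": -0.045, "rx": 0, "ry": 0, "rz": 0, "claw": 0}, {"tx": 0.066, "ty": -0.057, "tz": -0.07, "rx": 0, "ry": 0, "rz": 0, "claw": 0}, {"tx": 0.066, "ty": -0.057, "tz": -0.095, "rx": 0, "ry": 0, "rz": 0, "claw": 0}, {"tx": 0.066, "ty": -0.057, "tz": -0.115, "rx": 0, "ry": 0, "rz": 0, "claw": 0}, {"tx": 0.066, "ty": -0.057, "tz": -0.123, "rx": 0, "ry": 0, "rz": 0, "claw": 0}, {"tx": 0.066, "ty": -0.057, "tz": -0.123, "rx": 0, "ry": 0, "rz": 0, "claw": 0}, {"tx": 0.066, "ty": -0.057, "tz": -0.123, "rx": 0, "ry": 0, "rz": 0, "claw": 0}])

```text
clock: 5.55
eef_pos: [628.9, -274.8, 8.5]
tool_rot: [3.141, -0.0, 0.017]
force: [-0.1, -0.5, -0.3]
width: -0.2
```

apply_moves(increments=[{"tx": 0, "ty": 0.005, "tz": 0, "rx": 0, "ry": 0, "rz": 0, "claw": 0}, {"tx": 0, "ty": 0.01, "tz": 0, "rx": 0, "ry": 0, "rz": 0, "claw": 0}, {"tx": 0, "ty": 0.014, "tz": 0, "rx": 0, "ry": 0, "rz": 0, "claw": 0}, {"tx": 0, "ty": 0.018, "tz": 0, "rx": 0, "ry": 0, "rz": 0, "claw": 0}, {"tx": 0, "ty": 0.022, "tz": 0, "rx": 0, "ry": 0, "rz": 0, "claw": 0}, {"tx": 0, "ty": 0.026, "tz": 0, "rx": 0, "ry": 0, "rz": 0, "claw": 0}, {"tx": 0, "ty": 0.03, "tz": 0, "rx": 0, "ry": 0, "rz": 0, "claw": 0}, {"tx": 0, "ty": 0.034, "tz": 0, "rx": 0, "ry": 0, "rz": 0, "claw": 0}, {"tx": 0, "ty": 0.039, "tz": 0, "rx": 0, "ry": 0, "rz": 0, "claw": 0}, {"tx": 0, "ty": 0.044, "tz": 0, "rx": 0, "ry": 0, "rz": 0, "claw": 0}, {"tx": 0, "ty": 0.049, "tz": 0, "rx": 0, "ry": 0, "rz": 0, "claw": 0}, {"tx": 0, "ty": 0.054, "tz": 0, "rx": 0, "ry": 0, "rz": 0, "claw": 0}])

```text
clock: 6.75
eef_pos: [628.7, -220.2, 8.3]
tool_rot: [-3.142, -0.0, 0.017]
force: [0.1, -0.9, -0.3]
width: -0.1
```

```bash
python3 - <<'E'
from h import *
s=read_state();print(s['eef_pos'],s['tool_rot'],s['force'])
c=calibration('wrist');im=get_image('wrist');np.save('w4.npy',im);np.save('w4c.npy',c,allow_pickle=True)
wedge(im,c)
s=get_image('side'); 
save('w4',np.vstack([im[0:400:1], np.zeros((10,640,3),np.uint8)])[:,:,:] )
save('m4',np.hstack([cv2.resize(im,(400,250),interpolation=3),cv2.resize(s[190:290,270:430],(400,250),interpolation=3)]))
E
```

```text
[ 628.73666477 -220.24139828    8.28443961] [-3.14154373e+00 -2.48950866e-06  1.66312610e-02] [ 0.14594223 -0.85830986 -0.32612777]
blob [495.  233.3] [288.9  25.8] 2.2 3114.0 [[350.20001220703125, 240.60000610351562], [351.20001220703125, 214.8000030517578], [639.9000244140625, 226.0], [638.9000244140625, 251.8000030517578]]
blob [161.9 254.9] [ 77.3 261.1] 89.2 17285.0 [[30.899999618530273, 218.0], [291.8999938964844, 214.5], [293.0, 291.79998779296875], [31.899999618530273, 295.29998779296875]]
blob [144.8  90.9] [ 38.8 290.6] 88.6 8073.5 [[-0.8999999761581421, 75.0999984741211], [289.6000061035156, 68.0], [290.5, 106.80000305175781], [0.0, 113.9000015258789]]
blob [152.6  14.7] [ 36.9 165.2] 74.0 2753.5 [[68.0999984741211, 19.799999237060547], [226.89999389648438, -25.799999237060547], [237.10000610351562, 9.699999809265137], [78.30000305175781, 55.29999923706055]]
```

View pics/m4.png

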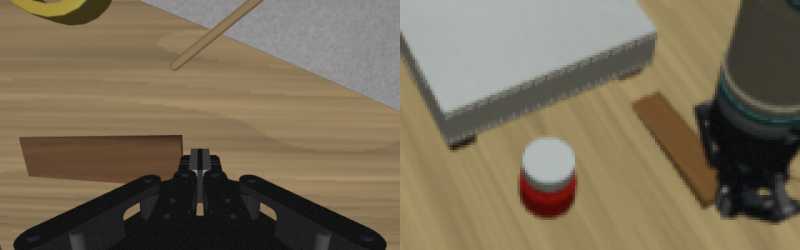

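```bash
python3 - <<'E'
from h import *
c=np.load('w4c.npy',allow_pickle=True).item();im=np.load('w4.npy')
w=at_z(c,[[32,219.5],[46,282]],2);b=at_z(c,[[291.5,216]],20);print(w,b)
T=w.mean(0)[:2];print(T,'heading from far edge',np.degrees(np.arctan2(*(w[0]-b[0])[1::-1])))
a=im.astype(int);m=((a[...,0]-a[...,2]>25)&(a.max(2)<135)&(a.max(2)>50))
for x in(60,100,150,200,250,280):
    r=np.where(m[200:320,x])[0]+200; print(x,r.min(),r.max())
E
```

```text
[[642.69716603 -77.98408307   2.        ]
 [608.49737525 -77.93508633   2.        ]] [[ 652.70031671 -207.74361457   20.        ]]
[625.59727064 -77.9595847 ] heading from far edge 94.40820786775846
60 203 319
100 204 319
150 203 317
200 216 294
250 216 279
280 215 275
```

Finger flush on the butt, with tip about (625.5, -78), heading about 91.5° and butt y about -206.5. Pushing on.

apply_moves(increments=[{"tx": 0, "ty": 0.003, "tz": 0, "rx": 0, "ry": 0, "rz": 0, "claw": 0}, {"tx": 0, "ty": 0.007, "tz": 0, "rx": 0, "ry": 0, "rz": 0, "claw": 0}, {"tx": 0, "ty": 0.011, "tz": 0, "rx": 0, "ry": 0, "rz": 0, "claw": 0}, {"tx": 0, "ty": 0.015, "tz": 0, "rx": 0, "ry": 0, "rz": 0, "claw": 0}, {"tx": 0, "ty": 0.019, "tz": 0, "rx": 0, "ry": 0, "rz": 0, "claw": 0}, {"tx": -0.001, "ty": 0.023, "tz": 0, "rx": 0, "ry": 0, "rz": 0, "claw": 0}, {"tx": -0.001, "ty": 0.027, "tz": 0, "rx": 0, "ry": 0, "rz": 0, "claw": 0}, {"tx": -0.001, "ty": 0.031, "tz": 0, "rx": 0, "ry": 0, "rz": 0, "claw": 0}, {"tx": -0.001, "ty": 0.034, "tz": 0, "rx": 0, "ry": 0, "rz": 0, "claw": 0}, {"tx": -0.001, "ty": 0.037, "tz": 0, "rx": 0, "ry": 0, "rz": 0, "claw": 0}, {"tx": -0.001, "ty": 0.039, "tz": 0, "rx": 0, "ry": 0, "rz": 0, "claw": 0}, {"tx": -0.001, "ty": 0.04, "tz": 0, "rx": 0, "ry": 0, "rz": 0, "claw": 0}])

```text
clock: 8.05
eef_pos: [627.8, -180.5, 8.3]
tool_rot: [-3.142, -0.0, 0.017]
force: [0.3, -0.9, 0.1]
width: -0.1
```

apply_moves(increments=[{"tx": 0, "ty": 0.001, "tz": 0, "rx": 0, "ry": 0, "rz": 0, "claw": 0}, {"tx": 0, "ty": 0.002, "tz": 0, "rx": 0, "ry": 0, "rz": 0, "claw": 0}, {"tx": 0, "ty": 0.003, "tz": 0, "rx": 0, "ry": 0, "rz": 0, "claw": 0}, {"tx": 0, "ty": 0.004, "tz": 0, "rx": 0, "ry": 0, "rz": 0, "claw": 0}])

```text
clock: 8.45
eef_pos: [627.7, -176.8, 8.3]
tool_rot: [3.142, -0.0, 0.016]
force: [0.7, -0.5, 0.1]
width: -0.1
```

apply_moves(increments=[{"tx": 0, "ty": 0.001, "tz": 0, "rx": 0, "ry": 0, "rz": 0, "claw": 0}, {"tx": 0, "ty": 0.002, "tz": 0, "rx": 0, "ry": 0, "rz": 0, "claw": 0}, {"tx": 0, "ty": 0.003, "tz": 0, "rx": 0, "ry": 0, "rz": 0, "claw": 0}, {"tx": 0, "ty": 0.004, "tz": 0, "rx": 0, "ry": 0, "rz": 0, "claw": 0}])

```text
clock: 8.85
eef_pos: [627.7, -172.6, 8.3]
tool_rot: [-3.142, -0.0, 0.017]
force: [-0.2, 0.2, -0.5]
width: 0.1
```

apply_moves(increments=[{"tx": 0, "ty": 0.001, "tz": 0, "rx": 0, "ry": 0, "rz": 0, "claw": 0}, {"tx": 0, "ty": 0.002, "tz": 0, "rx": 0, "ry": 0, "rz": 0, "claw": 0}, {"tx": 0, "ty": 0.003, "tz": 0, "rx": 0, "ry": 0, "rz": 0, "claw": 0}, {"tx": 0, "ty": 0.004, "tz": 0, "rx": 0, "ry": 0, "rz": 0, "claw": 0}])

```text
clock: 9.25
eef_pos: [627.7, -168.6, 8.3]
tool_rot: [-3.142, -0.0, 0.017]
force: [-0.1, -0.0, 1.0]
width: 0.1
```

apply_moves(increments=[{"tx": 0, "ty": 0.001, "tz": 0, "rx": 0, "ry": 0, "rz": 0, "claw": 0}, {"tx": 0, "ty": 0.002, "tz": 0, "rx": 0, "ry": 0, "rz": 0, "claw": 0}, {"tx": 0, "ty": 0.003, "tz": 0, "rx": 0, "ry": 0, "rz": 0, "claw": 0}, {"tx": 0, "ty": 0.004, "tz": 0, "rx": 0, "ry": 0, "rz": 0, "claw": 0}])

```text
clock: 9.65
eef_pos: [627.8, -164.9, 8.4]
tool_rot: [3.141, -0.0, 0.016]
force: [0.6, -0.7, -0.2]
width: 0.1
```

apply_moves(increments=[{"tx": 0, "ty": 0.001, "tz": 0, "rx": 0, "ry": 0, "rz": 0, "claw": 0}, {"tx": 0, "ty": 0.002, "tz": 0, "rx": 0, "ry": 0, "rz": 0, "claw": 0}, {"tx": 0, "ty": 0.003, "tz": 0, "rx": 0, "ry": 0, "rz": 0, "claw": 0}])

```text
clock: 9.95
eef_pos: [627.8, -163.0, 8.4]
tool_rot: [3.14, -0.0, 0.016]
force: [0.3, -4.0, -0.9]
width: -0.0
```

Contact: 4 N at a tip position of about y = -21, so the gap is roughly 6 mm. One small push more.

apply_moves(increments=[{"tx": 0, "ty": 0.0005, "tz": 0, "rx": 0, "ry": 0, "rz": 0, "claw": 0}, {"tx": 0, "ty": 0.001, "tz": 0, "rx": 0, "ry": 0, "rz": 0, "claw": 0}, {"tx": 0, "ty": 0.001, "tz": 0, "rx": 0, "ry": 0, "rz": 0, "claw": 0}, {"tx": 0, "ty": 0.001, "tz": 0, "rx": 0, "ry": 0, "rz": 0, "claw": 0}])

```text
clock: 10.35
eef_pos: [627.8, -162.6, 8.5]
tool_rot: [3.139, -0.001, 0.016]
force: [-0.3, -5.5, -0.6]
width: 0.0
```

```bash
python3 - <<'E'
from h import *
F=[]
for _ in range(6):
    np.save('s5.npy',get_image('side')); s=read_state();F.append(s['force'])
print(np.mean(F,0),np.std(F,0),s['eef_pos'])
E
```

```text
[ 0.13722159 -5.47769411 -0.20986879] [0.41734675 0.48082941 0.70101667] [ 627.75191286 -162.61762523    8.4491939 ]
```

apply_moves(increments=[{"tx": 0, "ty": 0.0005, "tz": 0, "rx": 0, "ry": 0, "rz": 0, "claw": 0}, {"tx": 0, "ty": 0.001, "tz": 0, "rx": 0, "ry": 0, "rz": 0, "claw": 0}, {"tx": 0, "ty": 0.0015, "tz": 0, "rx": 0, "ry": 0, "rz": 0, "claw": 0}, {"tx": 0, "ty": 0.002, "tz": 0, "rx": 0, "ry": 0, "rz": 0, "claw": 0}, {"tx": 0, "ty": 0.002, "tz": 0, "rx": 0, "ry": 0, "rz": 0, "claw": 0}, {"tx": 0, "ty": 0.002, "tz": 0, "rx": 0, "ry": 0, "rz": 0, "claw": 0}])

```text
clock: 11.25
eef_pos: [627.8, -162.3, 8.6]
tool_rot: [3.138, -0.001, 0.015]
force: [0.4, -7.9, -0.9]
width: 0.0
```

apply_moves(increments=[{"tx": 0, "ty": -0.004, "tz": 0, "rx": 0, "ry": 0, "rz": 0, "claw": 0}, {"tx": 0, "ty": -0.01, "tz": 0, "rx": 0, "ry": 0, "rz": 0, "claw": 0}, {"tx": 0, "ty": -0.02, "tz": 0.002, "rx": 0, "ry": 0, "rz": 0, "claw": 0}, {"tx": 0, "ty": -0.03, "tz": 0.015, "rx": 0, "ry": 0, "rz": 0, "claw": 0}, {"tx": 0, "ty": -0.03, "tz": 0.04, "rx": 0, "ry": 0, "rz": 0, "claw": 0}, {"tx": 0, "ty": -0.03, "tz": 0.07, "rx": 0, "ry": 0, "rz": 0, "claw": 0}, {"tx": 0, "ty": -0.02, "tz": 0.1, "rx": 0, "ry": 0, "rz": 0, "claw": 0}, {"tx": 0, "ty": 0.01, "tz": 0.11, "rx": 0, "ry": 0, "rz": 0, "claw": 0}, {"tx": 0, "ty": 0.04, "tz": 0.112, "rx": 0, "ry": 0, "rz": 0, "claw": 0}, {"tx": -0.002, "ty": 0.08, "tz": 0.112, "rx": 0, "ry": 0, "rz": 0, "claw": 0}, {"tx": -0.005, "ty": 0.11, "tz": 0.112, "rx": 0, "ry": 0, "rz": 0, "claw": 0}, {"tx": -0.005, "ty": 0.12, "tz": 0.112, "rx": 0, "ry": 0, "rz": 0, "claw": 0}])

```text
clock: 12.45
eef_pos: [622.7, -34.0, 121.3]
tool_rot: [-3.138, -0.0, 0.021]
force: [-0.2, 0.9, -0.4]
width: 0.1
```

apply_moves(increments=[{"tx": 0, "ty": 0, "tz": -0.01, "rx": 0, "ry": 0, "rz": 0, "claw": 0}, {"tx": 0, "ty": 0, "tz": -0.02, "rx": 0, "ry": 0, "rz": 0, "claw": 0}, {"tx": 0, "ty": 0, "tz": -0.03, "rx": 0, "ry": 0, "rz": 0, "claw": 0}, {"tx": 0, "ty": 0, "tz": -0.036, "rx": 0, "ry": 0, "rz": 0, "claw": 0}, {"tx": 0, "ty": 0, "tz": -0.039, "rx": 0, "ry": 0, "rz": 0, "claw": 0}, {"tx": 0, "ty": 0, "tz": -0.041, "rx": 0, "ry": 0, "rz": 0, "claw": 0}, {"tx": 0, "ty": 0, "tz": -0.042, "rx": 0, "ry": 0, "rz": 0, "claw": 0}])

```text
clock: 13.15
eef_pos: [622.8, -39.0, 78.2]
tool_rot: [3.142, -0.0, 0.016]
force: [0.0, 0.2, 0.5]
width: 0.1
```

Now press in small steps.

apply_moves(increments=[{"tx": 0, "ty": 0, "tz": -0.0005, "rx": 0, "ry": 0, "rz": 0, "claw": 0}, {"tx": 0, "ty": 0, "tz": -0.001, "rx": 0, "ry": 0, "rz": 0, "claw": 0}, {"tx": 0, "ty": 0, "tz": -0.0015, "rx": 0, "ry": 0, "rz": 0, "claw": 0}, {"tx": 0, "ty": 0, "tz": -0.002, "rx": 0, "ry": 0, "rz": 0, "claw": 0}, {"tx": 0, "ty": 0, "tz": -0.0025, "rx": 0, "ry": 0, "rz": 0, "claw": 0}, {"tx": 0, "ty": 0, "tz": -0.0025, "rx": 0, "ry": 0, "rz": 0, "claw": 0}])

```text
clock: 13.75
eef_pos: [623.0, -38.7, 77.1]
tool_rot: [-3.141, -0.001, 0.016]
force: [-2.4, 0.2, 8.3]
width: -0.2
```

apply_moves(increments=[{"tx": 0, "ty": 0, "tz": -0.0005, "rx": 0, "ry": 0, "rz": 0, "claw": 0}, {"tx": 0, "ty": 0, "tz": -0.001, "rx": 0, "ry": 0, "rz": 0, "claw": 0}, {"tx": 0, "ty": 0, "tz": -0.001, "rx": 0, "ry": 0, "rz": 0, "claw": 0}])

```text
clock: 14.05
eef_pos: [623.0, -38.7, 76.9]
tool_rot: [-3.141, -0.001, 0.017]
force: [-3.6, 0.6, 13.8]
width: 0.5
```

apply_moves(increments=[{"tx": 0, "ty": 0, "tz": 0, "rx": 0, "ry": 0, "rz": 0, "claw": 0}, {"tx": 0, "ty": 0, "tz": 0, "rx": 0, "ry": 0, "rz": 0, "claw": 0}, {"tx": 0, "ty": 0, "tz": 0, "rx": 0, "ry": 0, "rz": 0, "claw": 0}, {"tx": 0, "ty": 0, "tz": 0, "rx": 0, "ry": 0, "rz": 0, "claw": 0}, {"tx": 0, "ty": 0, "tz": 0, "rx": 0, "ry": 0, "rz": 0, "claw": 0}])

```text
clock: 14.55
eef_pos: [623.0, -38.7, 77.0]
tool_rot: [-3.141, -0.001, 0.017]
force: [-4.2, 0.6, 13.4]
width: -0.2
```

apply_moves(increments=[{"tx": 0, "ty": 0, "tz": 0.003, "rx": 0, "ry": 0, "rz": 0, "claw": 0}, {"tx": 0, "ty": 0, "tz": 0.015, "rx": 0, "ry": 0, "rz": 0, "claw": 0}, {"tx": 0, "ty": 0, "tz": 0.035, "rx": 0, "ry": 0, "rz": 0, "claw": 0}, {"tx": 0.002, "ty": -0.03, "tz": 0.045, "rx": 0, "ry": 0, "rz": 0, "claw": 0}, {"tx": 0.004, "ty": -0.06, "tz": 0.05, "rx": 0, "ry": 0, "rz": 0, "claw": 0}, {"tx": 0.005, "ty": -0.1, "tz": 0.05, "rx": 0, "ry": 0, "rz": 0, "claw": 0}, {"tx": 0.005, "ty": -0.13, "tz": 0.05, "rx": 0, "ry": 0, "rz": 0, "claw": 0}, {"tx": -0.03, "ty": -0.15, "tz": 0.055, "rx": 0, "ry": 0, "rz": 0, "claw": 0}, {"tx": -0.06, "ty": -0.15, "tz": 0.055, "rx": 0, "ry": 0, "rz": 0, "claw": 0}, {"tx": -0.06, "ty": -0.15, "tz": 0.055, "rx": 0, "ry": 0, "rz": 0, "claw": 0}, {"tx": -0.06, "ty": -0.15, "tz": 0.055, "rx": 0, "ry": 0, "rz": 0, "claw": 0}])

```text
clock: 15.65
eef_pos: [563.0, -188.9, 130.5]
tool_rot: [3.142, -0.001, 0.016]
force: [0.9, 0.7, 0.3]
width: -0.1
```

```bash
python3 - <<'E'
from h import *
s=read_state();print(s['eef_pos'],s['force'])
c=calibration('wrist');im=get_image('wrist');np.save('w6.npy',im);np.save('w6c.npy',c,allow_pickle=True)
sd=get_image('side');np.save('s6.npy',sd)
a=cv2.resize(im[0:250,0:400],(480,300),interpolation=3);b=cv2.resize(sd[190:290,270:376],(318,300),interpolation=3)
save('m6',np.hstack([a,b]))
E
```

```text
[ 562.96717182 -188.88885722  130.52944071] [0.9289096  0.70651032 0.33260389]
```

View pics/m6.png

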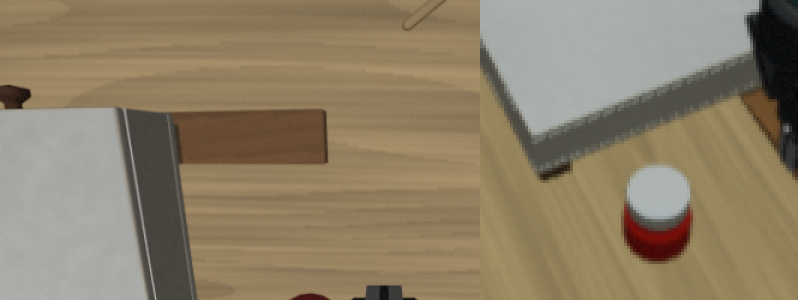

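The wedge lies under the foot with its butt at about wrist pixel (272, 113), and the jar is undisturbed. Pressed with 13.5 N, the top stayed at 77 mm. Next is a light check push on the butt to confirm it is still bound.

apply_moves(increments=[{"tx": 0.02, "ty": 0, "tz": 0, "rx": 0, "ry": 0, "rz": 0, "claw": 0}, {"tx": 0.045, "ty": 0, "tz": -0.01, "rx": 0, "ry": 0, "rz": 0, "claw": 0}, {"tx": 0.06, "ty": 0, "tz": -0.03, "rx": 0, "ry": 0, "rz": 0, "claw": 0}, {"tx": 0.065, "ty": 0, "tz": -0.06, "rx": 0, "ry": 0, "rz": 0, "claw": 0}, {"tx": 0.065, "ty": 0, "tz": -0.09, "rx": 0, "ry": 0, "rz": 0, "claw": 0}, {"tx": 0.065, "ty": 0, "tz": -0.112, "rx": 0, "ry": 0, "rz": 0, "claw": 0}, {"tx": 0.065, "ty": 0, "tz": -0.122, "rx": 0, "ry": 0, "rz": 0, "claw": 0}, {"tx": 0.065, "ty": 0.01, "tz": -0.122, "rx": 0, "ry": 0, "rz": 0, "claw": 0}, {"tx": 0.065, "ty": 0.018, "tz": -0.122, "rx": 0, "ry": 0, "rz": 0, "claw": 0}, {"tx": 0.065, "ty": 0.023, "tz": -0.122, "rx": 0, "ry": 0, "rz": 0, "claw": 0}, {"tx": 0.065, "ty": 0.025, "tz": -0.122, "rx": 0, "ry": 0, "rz": 0, "claw": 0}])

```text
clock: 16.85
eef_pos: [629.1, -162.4, 9.2]
tool_rot: [3.142, -0.003, 0.018]
force: [0.8, 0.6, 0.1]
width: 0.3
```

apply_moves(increments=[{"tx": 0, "ty": 0.001, "tz": 0, "rx": 0, "ry": 0, "rz": 0, "claw": 0}, {"tx": 0, "ty": 0.002, "tz": 0, "rx": 0, "ry": 0, "rz": 0, "claw": 0}, {"tx": 0, "ty": 0.003, "tz": 0, "rx": 0, "ry": 0, "rz": 0, "claw": 0}, {"tx": 0, "ty": 0.004, "tz": 0, "rx": 0, "ry": 0, "rz": 0, "claw": 0}, {"tx": 0, "ty": 0.005, "tz": 0, "rx": 0, "ry": 0, "rz": 0, "claw": 0}, {"tx": 0, "ty": 0.005, "tz": 0, "rx": 0, "ry": 0, "rz": 0, "claw": 0}])

```text
clock: 17.45
eef_pos: [628.4, -162.2, 8.7]
tool_rot: [3.138, -0.002, 0.015]
force: [1.2, -5.9, 4.4]
width: 0.0
```

apply_moves(increments=[{"tx": 0, "ty": 0.0007, "tz": 0, "rx": 0, "ry": 0, "rz": 0, "claw": 0}, {"tx": 0, "ty": 0.0014, "tz": 0, "rx": 0, "ry": 0, "rz": 0, "claw": 0}, {"tx": 0, "ty": 0.002, "tz": 0, "rx": 0, "ry": 0, "rz": 0, "claw": 0}, {"tx": 0, "ty": 0.002, "tz": 0, "rx": 0, "ry": 0, "rz": 0, "claw": 0}, {"tx": 0, "ty": 0.002, "tz": 0, "rx": 0, "ry": 0, "rz": 0, "claw": 0}])

```text
clock: 17.95
eef_pos: [628.4, -161.9, 8.7]
tool_rot: [3.136, -0.003, 0.014]
force: [-0.3, -8.7, 3.7]
width: 0.1
```

apply_moves(increments=[{"tx": 0, "ty": -0.004, "tz": 0, "rx": 0, "ry": 0, "rz": 0, "claw": 0}, {"tx": 0, "ty": -0.01, "tz": 0, "rx": 0, "ry": 0, "rz": 0, "claw": 0}, {"tx": 0, "ty": -0.02, "tz": 0.002, "rx": 0, "ry": 0, "rz": 0, "claw": 0}, {"tx": 0, "ty": -0.03, "tz": 0.015, "rx": 0, "ry": 0, "rz": 0, "claw": 0}, {"tx": 0, "ty": -0.03, "tz": 0.04, "rx": 0, "ry": 0, "rz": 0, "claw": 0}, {"tx": 0, "ty": -0.03, "tz": 0.07, "rx": 0, "ry": 0, "rz": 0, "claw": 0}, {"tx": 0, "ty": -0.02, "tz": 0.1, "rx": 0, "ry": 0, "rz": 0, "claw": 0}, {"tx": 0, "ty": 0.01, "tz": 0.11, "rx": 0, "ry": 0, "rz": 0, "claw": 0}, {"tx": 0, "ty": 0.04, "tz": 0.112, "rx": 0, "ry": 0, "rz": 0, "claw": 0}, {"tx": -0.002, "ty": 0.08, "tz": 0.112, "rx": 0, "ry": 0, "rz": 0, "claw": 0}, {"tx": -0.005, "ty": 0.11, "tz": 0.112, "rx": 0, "ry": 0, "rz": 0, "claw": 0}, {"tx": -0.005, "ty": 0.12, "tz": 0.112, "rx": 0, "ry": 0, "rz": 0, "claw": 0}])

```text
clock: 19.15
eef_pos: [622.5, -32.0, 120.6]
tool_rot: [-3.138, 0.0, 0.022]
force: [0.0, 0.8, -0.1]
width: -0.0
```

apply_moves(increments=[{"tx": 0, "ty": 0, "tz": -0.015, "rx": 0, "ry": 0, "rz": 0, "claw": 0}, {"tx": 0, "ty": 0, "tz": -0.03, "rx": 0, "ry": 0, "rz": 0, "claw": 0}, {"tx": 0, "ty": 0, "tz": -0.038, "rx": 0, "ry": 0, "rz": 0, "claw": 0}, {"tx": 0, "ty": 0, "tz": -0.04, "rx": 0, "ry": 0, "rz": 0, "claw": 0}, {"tx": 0, "ty": 0, "tz": -0.041, "rx": 0, "ry": 0, "rz": 0, "claw": 0}, {"tx": 0, "ty": 0, "tz": -0.042, "rx": 0, "ry": 0, "rz": 0, "claw": 0}, {"tx": 0, "ty": 0, "tz": -0.043, "rx": 0, "ry": 0, "rz": 0, "claw": 0}, {"tx": 0, "ty": 0, "tz": -0.044, "rx": 0, "ry": 0, "rz": 0, "claw": 0}, {"tx": 0, "ty": 0, "tz": -0.044, "rx": 0, "ry": 0, "rz": 0, "claw": 0}, {"tx": 0, "ty": 0, "tz": -0.044, "rx": 0, "ry": 0, "rz": 0, "claw": 0}])

```text
clock: 20.15
eef_pos: [623.1, -37.1, 77.1]
tool_rot: [3.141, -0.001, 0.016]
force: [-0.7, -0.4, 6.7]
width: -0.2
```

Still firm at 6.7 N and 77.1 mm. Pressing a bit more, holding, then backing away.

apply_moves(increments=[{"tx": 0, "ty": 0, "tz": -0.001, "rx": 0, "ry": 0, "rz": 0, "claw": 0}, {"tx": 0, "ty": 0, "tz": -0.0015, "rx": 0, "ry": 0, "rz": 0, "claw": 0}, {"tx": 0, "ty": 0, "tz": -0.0015, "rx": 0, "ry": 0, "rz": 0, "claw": 0}, {"tx": 0, "ty": 0, "tz": -0.0015, "rx": 0, "ry": 0, "rz": 0, "claw": 0}, {"tx": 0, "ty": 0, "tz": -0.0015, "rx": 0, "ry": 0, "rz": 0, "claw": 0}])

```text
clock: 20.65
eef_pos: [623.2, -37.1, 76.9]
tool_rot: [3.141, -0.002, 0.016]
force: [-5.1, 0.5, 14.8]
width: 0.3
```

apply_moves(increments=[{"tx": 0, "ty": 0, "tz": 0.003, "rx": 0, "ry": 0, "rz": 0, "claw": 0}, {"tx": 0, "ty": 0, "tz": 0.015, "rx": 0, "ry": 0, "rz": 0, "claw": 0}, {"tx": 0, "ty": 0, "tz": 0.035, "rx": 0, "ry": 0, "rz": 0, "claw": 0}, {"tx": 0.002, "ty": -0.03, "tz": 0.045, "rx": 0, "ry": 0, "rz": 0, "claw": 0}, {"tx": 0.004, "ty": -0.06, "tz": 0.05, "rx": 0, "ry": 0, "rz": 0, "claw": 0}, {"tx": 0.005, "ty": -0.1, "tz": 0.05, "rx": 0, "ry": 0, "rz": 0, "claw": 0}, {"tx": 0.005, "ty": -0.13, "tz": 0.06, "rx": 0, "ry": 0, "rz": 0, "claw": 0}, {"tx": -0.03, "ty": -0.15, "tz": 0.07, "rx": 0, "ry": 0, "rz": 0, "claw": 0}, {"tx": -0.06, "ty": -0.15, "tz": 0.07, "rx": 0, "ry": 0, "rz": 0, "claw": 0}, {"tx": -0.06, "ty": -0.15, "tz": 0.07, "rx": 0, "ry": 0, "rz": 0, "claw": 0}, {"tx": -0.06, "ty": -0.15, "tz": 0.07, "rx": 0, "ry": 0, "rz": 0, "claw": 0}])

```text
clock: 21.75
eef_pos: [563.0, -186.8, 145.2]
tool_rot: [3.142, -0.001, 0.016]
force: [1.2, 0.5, 0.5]
width: -0.2
```

```bash
python3 - <<'E'
from h import *
s=read_state();print(s['clock'],s['eef_pos'],s['force'])
c=calibration('wrist');im=get_image('wrist');sd=get_image('side')
np.save('w7c.npy',c,allow_pickle=True)
save('m7',np.hstack([cv2.resize(im[0:250,0:400],(480,300),interpolation=3),cv2.resize(sd[90:290,240:440],(300,300),interpolation=3)]))
E
```

```text
21.75 [ 563.00635656 -186.81684247  145.19698792] [1.17594022 0.46723251 0.5290806 ]
```

View pics/m7.png

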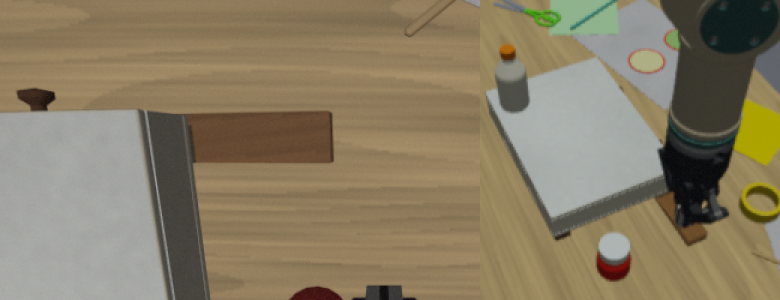

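The wedge is under the foot (butt at wrist pixel about (277, 113)), the bottle is upright, and the jar and tape are in place.

```bash
python3 - <<'E'
from h import *
c=np.load('w7c.npy',allow_pickle=True).item()
print('butt',at_z(c,[[276.5,113.5]],20),'corner',at_z(c,[[119.5,92]],77))
print(finish_job())
E
```

```text
butt [[ 629.31117811 -150.95059343   20.        ]] corner [[640.91477651 -60.09303895  77.        ]]
the job is handed in; nothing more can be done
None
```

I slid the small brown wedge into line with closed fingertips, then pushed it thin end first under the short foot until it bound. I then pressed on top of that corner twice and handed the job in with the arm clear. The hand-in gives no verdict.

- **Snugness:** the wedge stopped with its tip about 18 mm past the foot's middle. It held against 8–9 N of push, and still did after the first press.
- **Rocking:** pressed with about 13.5 N and then 14.8 N above the foot, the top stayed at 76.9–77.1 mm, so it no longer gives.
- **Chest position:** the chest corner measured about 1.4 mm from where it was before pushing, which is within camera accuracy.
- **Other items:** in the last pictures the glue stands upright, and the paint and tape look undisturbed.
- **What I could not check:** the force between wedge and foot cannot be measured directly. I infer it from the push resistance and the press tests. The last camera reading of the wedge's thick end differs from the fingertip position by about 3 mm.

No checks failed. One early move call was refused for missing fields and moved nothing.

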